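# Offer up the cover of the tilted antenna tuner and hold it flush for the screws

### The job

The antenna tuner stands open in its tilting bracket, facing me across the desk. Pick the loose cover up by its bow handle, set its lower long edge on the tuner's rim against the lip with the cover still leaning open, then tip it back until it lies flush on the sloping rim, its end slots over the screw holes. Finish while still holding it there by the handle, pressed firmly home so that I can put the screws in; don't shift the tuner's tilt, and leave the dish, screwdriver, tape and microphone where they are.

Things in the scene. Friction and masses are not known exactly. Their poses are not given: they have to be found in the camera images.
- tuner (a joint): Tilt of the tuner in its bracket, rad: 0 = open face level, looking up; growing values tip the face towards the bracket's own -x side, which looks roughly away from the robot, to the person across the desk. Starts between 0.28 and 0.55. Stiff friction at the thumb knobs (about 6 N m) holds it; it is to stay as found.
- seat (a point): Centre of the open sloping face of the tuner, in its rim plane; the seated cover is centred here. z = outward normal of the face, x = up the slope (roughly towards the robot), y = along its long side. Blue box 260 (y) x 106 (x) x 80 mm deep with bare aluminium rims: end rims at y = +-108 to 128 mm, long rims at x = +-36 to 48 mm. Screw holes at x = +-34, y = +-118 mm.
- lip (a point): Middle of the foot of the aluminium lip along the tuner's lower long side: where the lip's inner face meets the rim plane, 48 mm down the slope from the seat centre. The lip is 256 mm long, 6 mm thick and stands 7 mm proud of the rim. Axes as seat.
- bracket: Grey U-bracket fixed to the desk that carries the tuner; origin under its centre, yaw as the tuner. Base 110 x 282 mm; uprights and black thumb knobs reach 161 mm either side of its centre and 102 mm above the desk; nothing of tuner or bracket is over 165 mm high. The tilt pivot lies along its y, 85 mm above the desk, 45 mm below the seat along the face's normal.
- cover_grip (a point): Centre of the bar of the black bow handle on the loose cover, where it is grasped. Bar 12 x 12 mm, 96 mm long along the cover's y; its centre is 34 mm above the cover's underside, 30 mm above its outer face; 24 mm clear under the bar, legs 12 mm thick at y = +-42 mm. Axes as the cover: z = outward (handle side), y = along the long side.
- cover_back (a point): Centre of the cover's flat underside; x across its short side, y along its long side, z towards the handle. White plate 250 (y) x 96 (x) x 4 mm with dark vents and four open-ended screw slots (7 mm wide, 14 mm long) in the short ends at x = +-34 mm; 0.26 to 0.38 kg; the same either way round. Starts flat on the desk, handle up.
- cover_edge_a (a point): Middle of one long edge of the cover's underside, 48 mm from its centre on the cover's -x side.
- cover_edge_b (a point): Middle of the other long edge of the cover's underside, 48 mm from its centre on the cover's +x side.
- screw_dish: Bystander: round steel dish with screws, 76 mm wide, 20 mm high; origin under its centre.
- screwdriver: Bystander: red-handled screwdriver lying on the desk, about 200 mm long; origin under its middle.
- tape_roll: Bystander: red roll of tape, 96 mm wide, 48 mm high; origin under its centre.
- desk_mic: Bystander: black desk microphone on a round foot 90 mm wide, 200 mm high; origin under its centre.

How it is judged:
By the outcome, as a careful person would: the job done as asked, in the order asked, and still so for the second after the job is handed in, while the arm keeps its last pose, push and grip.
It also fails if it takes over 48 s, if anything falls off the work surface, if the arm or the gripper's body presses on something with over 40 N, if the wrist force passes 120 N, or if a joint passes its speed limit or range.

### The arm

A 7-joint arm with a two-finger parallel gripper is mounted at the origin on the work surface. World frame = base frame: x ahead of the robot, y to its left, z up, the work surface at z = 0. Lengths are in mm, angles in degrees, forces in N, time in s.
With the tool pointing down it reaches from about 400 to 900 mm from the base axis. Payload 5.6 kg.
Tool frame: the origin (TCP) lies at the very end of the fingers, on their centre line; the grasp point (between the pads) lies env.tcp_to_grasp behind it (env.tcp_to_grasp is the distance from the TCP to the grasp point, in mm); z points along the fingers, y is the direction in which the jaws open and shut (so a half turn about z gives the same grasp; the last joint's range is limited). The gripper opens to 92 mm and grips with 3 to 60 N. Pads are 20 mm wide; open, the fingers measure 128 mm over their backs; the gripper's body (75 mm by 189 mm) begins 69 mm behind the grasp point.
Start: joints at [-66.291, 26.786, -0.665, 91.828, 0.344, 61.387, -3.226], TCP at [286.742, 583.343, 193.392] pointing down, gripper open.
Joint ranges: [-144.91, 144.91], [-17.63, 115.5], [-89.93, 88.59], [15.96, 139.68], [-74.01, 254.01], [8.47, 105.57], [-167.45, 167.45]. Speed limits (degrees/s): [147.25, 147.25, 180, 180, 180, 180, 180].

### API

Orientations are given as a 3x3 rotation matrix whose columns are the frame's x, y, z axes.
In Python, from bench import env gives the robot as it stands.
- The arm moves only by the shell command python3 -m handwheel 'ROWS' [FORCE]. ROWS is JSON, a list that holds one entry, the list of rows, each a list of 7 numbers: the opening, from 0 (shut) to 1 (fully open), then the shift along the tool's x, y, z in m, then the turn, a rotation vector about the tool's x, y, z in degrees. A call has 1 to 20 rows; each row is the pose to reach, as a shift and turn from the pose commanded when the call began, along the tool's axes at that moment; what a row does not reach only later rows make up. A row lasts 1/10 s, in which the tool goes at most 50 mm and 8.59 degrees, less where a joint would pass 70% of its speed; a pose out of reach is approached as far as the arm can. A call with a gripper value outside its range is refused whole. The fingers move at their own pace and stop on an object; FORCE is the grip in N (left out, the last holds). Time passes only in rows, so rows that repeat a pose let the fingers close. It gives the time, the measured TCP pose, the force and the opening at its end, in the units of the state.
- env.observe(): the state, without advancing time (a new reading comes with each control period).
- env.camera(name): name is "scene" or "top" or "wrist"; returns (picture, depth): 480x640x3 uint8, red, green, blue; 480x640 float32, mm along the optical axis (not along the pixel's ray), 0 where there is no reading.
- env.calibration(name): a dict with "fx", "fy", "cx", "cy" (pixels), "T" (4x4, takes a point from camera to world coordinates). Camera axes: x right, y down, z forward; pixel columns grow to the right and rows downward; lengths in mm; the calibration is good to about 2 mm. The wrist camera is an equidistant fisheye: a pixel r from the principal point sees the ray r / f radians off the axis. A picture is of the moment at which its call begins: read the wrist's pose just before it. calibration takes no time and is no camera call; for the wrist camera it gives the pose at the moment of the call.
- env.sign_off(): hands the job in, once; it reports no verdict.
The state is a dict: "clock": time; "joint_pos": joint angles; "joint_vel": joint speeds; "joint_torque": joint torques, N m; "eef_pos": TCP position; "orientation": TCP orientation; "wrist_force": force on the tool from outside, world axes, zero at the start; "moment": the same for the moment, N m; "width": finger opening in mm.
Only numpy, scipy, OpenCV 4.12 (cv2) and the standard library are available. Lean on these libraries where they do the work, as an engineer would, in place of code of your own. Each camera call takes 0.05 s, during which the arm holds its last target.

## Working session

There is one attempt and no reset: what is moved stays moved. The work goes in short steps, Python scripts to look and compute and a shell command to move; the robot and the scene stay as the last step left them, time stands still between calls to the robot, and variables do not carry over. Pictures are saved under pics/ and viewed, and the job is handed in when it is done.

```bash
ls; mkdir -p pics; python3 - <<'E'
from bench import env
import cv2, numpy as np
s=env.observe(); print(s['clock'],s['eef_pos'],s['orientation'],s['wrist_force'],s['width'],env.tcp_to_grasp)
for n in ['scene','top']:
    c=env.calibration(n); print(n,c)
    p,d=env.camera(n); cv2.imwrite(f'pics/{n}0.png',p[:,:,::-1]); np.save(f'{n}0.npy',d); 
E
```

```text
pics
0.0 [286.48139449 582.77169492 192.43369695] [[-8.97435148e-01  4.41145900e-01 -6.71215242e-04]
 [ 4.41146394e-01  8.97433658e-01 -1.63995441e-03]
 [-1.21088014e-04 -1.76785691e-03 -9.99998430e-01]] [-4.99065842e-01 -2.46558760e-04 -1.42754216e-01] 91.6142767182031 18.700000000000003
scene {'fx': 483.57387488421796, 'fy': 483.57387488421796, 'cx': 317.2300835365771, 'cy': 244.06995552886065, 'T': array([[-4.69911518e-01,  6.96355051e-01, -5.42469177e-01,
         1.04967366e+03],
       [ 8.82529015e-01,  3.58061790e-01, -3.04851261e-01,
         2.86301871e+02],
       [-1.80472310e-02, -6.21997907e-01, -7.82810897e-01,
         8.10712192e+02],
       [ 0.00000000e+00,  0.00000000e+00,  0.00000000e+00,
         1.00000000e+00]])}
top {'fx': 615.0367078540388, 'fy': 615.0367078540388, 'cx': 322.0796480814424, 'cy': 231.5757056408317, 'T': array([[-2.52856779e-02, -9.91256430e-01,  1.29504151e-01,
         4.33641679e+02],
       [-9.99668958e-01,  2.56884946e-02,  1.44071182e-03,
         1.01102500e+01],
       [-4.75488155e-03, -1.29424851e-01, -9.91577833e-01,
         1.10417882e+03],
       [ 0.00000000e+00,  0.00000000e+00,  0.00000000e+00,
         1.00000000e+00]])}
```

View pics/scene0.png

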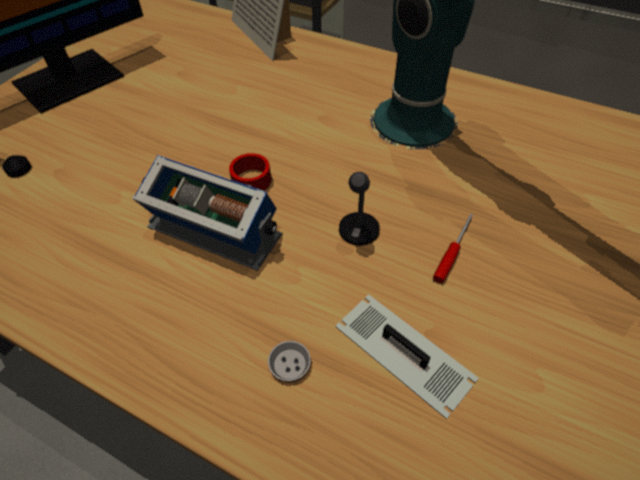

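View pics/top0.png

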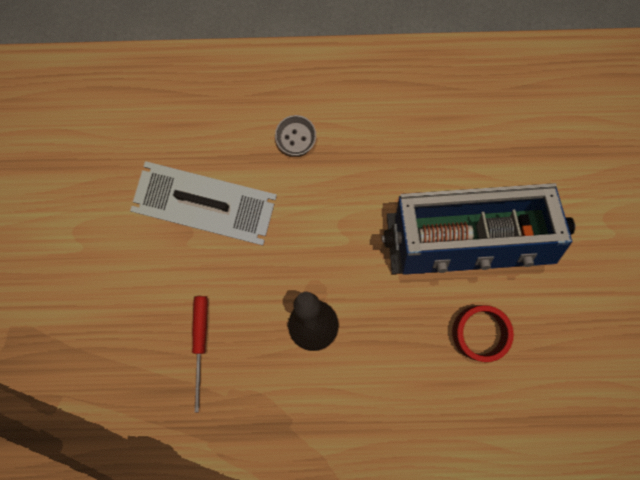

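```bash
cat > h.py <<'E'
import numpy as np, cv2
from bench import env
def cloud(n,d):
    c=env.calibration(n); v,u=np.mgrid[0:480,0:640]
    P=np.stack([(u-c['cx'])/c['fx']*d,(v-c['cy'])/c['fy']*d,d],-1)
    return P@c['T'][:3,:3].T+c['T'][:3,3]
def fit(P):
    m=P.mean(0); 
    for _ in range(5):
        u,s,vt=np.linalg.svd(P-m,full_matrices=False); n=vt[2]*np.sign(vt[2][2]); r=(P-m)@n
        P=P[abs(r)<max(2.5*np.median(abs(r)),1)]; m=P.mean(0)
    return m,n,P
E
python3 - <<'E'
from h import *
for n,crops in [('top',[(110,140,180,120),(370,165,220,130)]),('scene',[(320,280,170,140),(120,140,180,140)])]:
    im=cv2.imread(f'pics/{n}0.png')
    for i,(x,y,w,h) in enumerate(crops):
        k=int(min(780/w,590/h)); cv2.imwrite(f'pics/c_{n}{i}.png',cv2.resize(im[y:y+h,x:x+w],None,fx=k,fy=k,interpolation=cv2.INTER_CUBIC)); print(n,i,k)
    d=np.load(f'{n}0.npy'); P=cloud(n,d)
    print(P[::96,::80,2].round())
    # cover white
    b=im.astype(int); white=(b.min(2)>120)
    x=P[...,0];y=P[...,1];z=P[...,2]
    m=white&(y>50)&(y<350)&(x>350)&(x<650)&(z<25)&(abs(z)<20)
    Q=P[m]; print('cover',len(Q), *[a.round(3) for a in fit(Q)[:2]])
    rect=cv2.minAreaRect(Q[:,:2].astype(np.float32)); print(rect)
    m=(y>50)&(y<350)&(x>400)&(x<620)&(z>27)&(z<60); Q=P[m]; print('handle',len(Q),Q.mean(0),np.median(Q[:,2]),cv2.minAreaRect(Q[:,:2].astype(np.float32)))
    m=white&(y<-50)&(y>-500)&(x>300)&(x<650)&(z>90)&(z<180); Q=P[m]; mm,nn,R=fit(Q); print('rim',len(Q),len(R),mm,nn,np.degrees(np.arccos(nn[2])),np.degrees(np.arctan2(nn[1],nn[0])))
    # in-plane frame
    ex=-(np.array([nn[0],nn[1],0]));ex-=nn*(ex@nn);ex/=np.linalg.norm(ex);ey=np.cross(nn,ex)
    uv=np.c_[(R-mm)@ex,(R-mm)@ey].astype(np.float32); r=cv2.minAreaRect(uv); print(r, mm+ex*r[0][0]+ey*r[0][1])
E
```

```text
top 0 4
top 1 3
[[-761. -749. -753. -750. -750. -744. -753. -755.]
 [  -7.   -1.    2.    2.   -6.   -4.   -1.   -2.]
 [  -7.    3.    5.    2.    0.   -3.  111.   -6.]
 [   0.   -1.   -2.    1.   -1.   -1.    1.   -1.]
 [  -0.   -3.   -3.   -2.   -2.   -3.    0.    3.]]
cover 2801 [612.358 210.374   2.638] [0.003 0.001 1.   ]
((605.238037109375, 223.3838653564453), (254.0319061279297, 91.80316925048828), 89.22341918945312)
handle 34 [478.29896134 219.117927    29.48577472] 28.08125778259955 ((512.2207641601562, 213.10987854003906), (18.70431900024414, 222.94276428222656), 78.04020690917969)
rim 1128 859 [ 575.6917705  -201.70781177  125.07934094] [0.36134333 0.01647316 0.93228731] 21.205780601666106 2.61023023514199
((3.837677001953125, 45.988014221191406), (252.1805419921875, 96.0414810180664), 89.8753890991211) [ 574.21202155 -247.81104998  126.46750021]
scene 0 4
scene 1 4
[[ 267.  204.    2.   80. -135.  324.   20.   66.]
 [  -0.   -0.    2.    1.   -1.  103.   -2.   -0.]
 [   1.   -2.   66.  139.    1.    3.   -1.   -2.]
 [  -0.    1.   -4.    2.    2.   -0.   -2.   -1.]
 [-750.  -22.   -4.    1.    0.   -0.   -1.    1.]]
cover 2314 [614.37  216.66    3.701] [0.001 0.    1.   ]
((602.955810546875, 221.93295288085938), (255.8437042236328, 93.99978637695312), 89.99185180664062)
handle 19 [456.59946032 226.59189593  28.64667035] 27.472255983824425 ((514.2285766601562, 213.56393432617188), (16.167736053466797, 217.5824432373047), 78.19485473632812)
rim 1997 1390 [ 574.80143654 -238.62209442  127.00070747] [0.35990115 0.01584709 0.93285585] 21.115542254938088 2.5212070930761477
((2.3680763244628906, 9.619087219238281), (256.9903869628906, 98.09146118164062), 89.79818725585938) [ 573.01763668 -248.32904575  127.85380666]
```

View pics/c_top0.png

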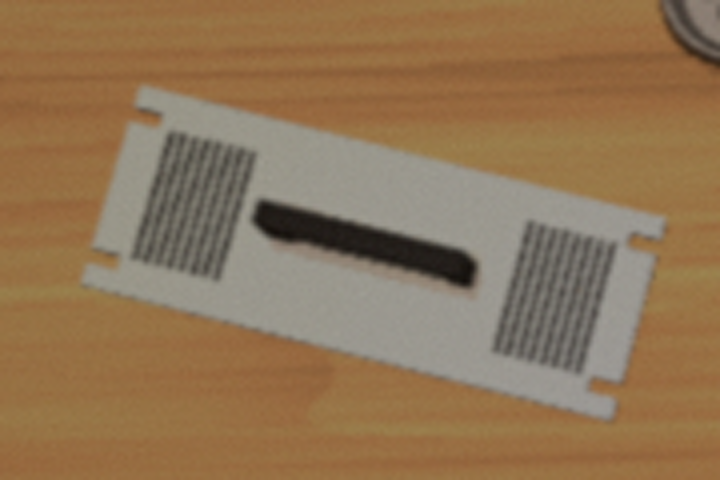

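View pics/c_top1.png

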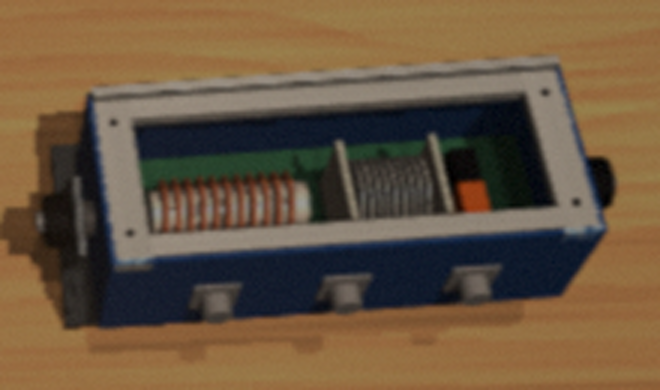

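View pics/c_scene1.png

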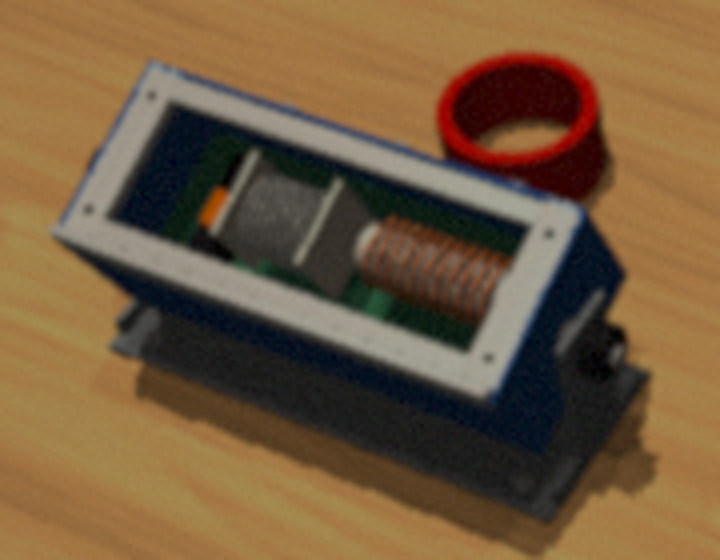

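View pics/c_scene0.png

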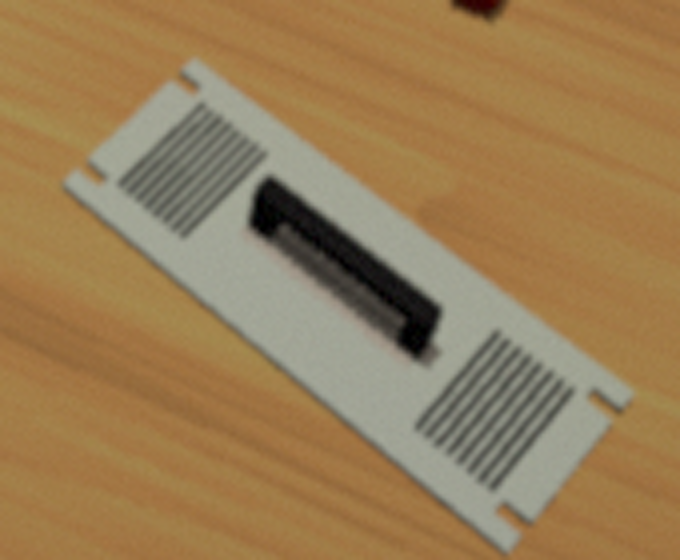

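```bash
cat >> h.py <<'E'
def ray(n,uv):
    c=env.calibration(n); d=c['T'][:3,:3]@np.array([(uv[0]-c['cx'])/c['fx'],(uv[1]-c['cy'])/c['fy'],1]); return c['T'][:3,3],d/np.linalg.norm(d)
def tri(obs):
    A=np.zeros((3,3));b=np.zeros(3)
    for n,uv in obs:
        o,d=ray(n,uv);M=np.eye(3)-np.outer(d,d);A+=M;b+=M@o
    X=np.linalg.solve(A,b)
    return X,[np.linalg.norm((np.eye(3)-np.outer(d,d))@(X-o)) for o,d in [ray(*q) for q in obs]]
def un(p,off,k): return (off[0]+(p[0]+.5)/k-.5,off[1]+(p[1]+.5)/k-.5)
def atz(n,uv,z):
    o,d=ray(n,uv); return o+d*(z-o[2])/d[2]
E
python3 - <<'E'
from h import *
H=[((113,121),(488,357)),((545,92),(88,209)),((130,232),(549,233)),((577,201),(151,95))]
X=np.array([tri([('top',un(a,(370,165),3)),('scene',un(b,(120,140),4))])[0] for a,b in H]); e=[tri([('top',un(a,(370,165),3)),('scene',un(b,(120,140),4))])[1] for a,b in H]
print(X.round(1),np.round(e,1)); TL,TR,BL,BR=X
c=X.mean(0); y=(TL+BL-TR-BR);x=(BL+BR-TL-TR); print('c',c,np.linalg.norm(y)/2,'(236)',np.linalg.norm(x)/2,'(68)')
y/=np.linalg.norm(y);x-=y*(x@y);x/=np.linalg.norm(x);z=np.cross(x,y);
if z[2]<0: y=-y; z=-z
print(x,y,z,'tilt',np.degrees(np.arccos(z[2])),'yaw n',np.degrees(np.arctan2(z[1],z[0])),'xyaw',np.degrees(np.arctan2(x[1],x[0])))
C=[((140,88),(512,552)),((665,215),(65,180)),((82,285),(632,395)),((613,418),(192,58))]
X=np.array([tri([('top',un(a,(110,140),4)),('scene',un(b,(320,280),4))])[0] for a,b in C]);print(X.round(1))
c=X.mean(0);y=X[0]+X[2]-X[1]-X[3];x=X[0]+X[1]-X[2]-X[3];print('cover',c,np.linalg.norm(y)/2,np.linalg.norm(x)/2,np.degrees(np.arctan2(y[1],y[0])),np.degrees(np.arctan2(x[1],x[0])))
# handle top-surface ends: two views
for a,b in [((256,207),(265,183)),((473,262),(438,310))]: pass
P={n:cloud(n,np.load(f'{n}0.npy')) for n in('top','scene')}
for n in P:
    im=cv2.imread(f'pics/{n}0.png').astype(int); Q=P[n]; dk=(im.max(2)<60)&(np.hypot(Q[...,0]-c[0],Q[...,1]-c[1])<65)&(Q[...,2]>20); q=Q[dk]; print(n,len(q),np.percentile(q[:,2],[10,50,90]),cv2.minAreaRect(q[:,:2].astype(np.float32)))
    z=Q[...,2];m=(np.hypot(Q[...,0]-460,Q[...,1]-20)<400)&(z>10)
    # white plane top cover
    w=(im.min(2)>110)&(abs(Q[...,0]-c[0])<100)&(abs(Q[...,1]-c[1])<140)&(abs(z)<20); r=cv2.minAreaRect(Q[w][:,:2].astype(np.float32)); print('cov',r,fit(Q[w])[:2])
E
```

```text
[[ 602.3 -127.9  117.6]
 [ 612.4 -363.2  117. ]
 [ 539.  -130.9  141.4]
 [ 549.4 -366.2  141.7]] [[0.3 0.3]
 [0.  0. ]
 [0.3 0.3]
 [0.1 0.1]]
c [ 575.7738743  -247.03748429  129.42142296] 235.53238324330025 (236) 67.75163489432254 (68)
[-0.93288107 -0.04074853  0.35787213] [ 4.34339984e-02 -9.99056156e-01 -5.34585605e-04] [0.35755614 0.01504511 0.93377045] tilt 20.969598377922452 yaw n 2.409448942558387 xyaw -177.49889281753042
[[715.1 334.8   3.2]
 [648.2  94.5   8.8]
 [624.7 359.8   1.4]
 [557.  119.1   5. ]]
cover [636.25253348 227.04698615   4.60950428] 249.75465713619693 94.15435532219773 74.3769251371772 -15.280996869733746
top 358 [33.43431747 38.12360386 40.76498544] ((635.4033203125, 225.84742736816406), (95.74957275390625, 10.636415481567383), 73.86302185058594)
cov ((637.2387084960938, 227.59750366210938), (251.68167114257812, 96.17410278320312), 74.11327362060547) (array([635.60995412, 223.64214526,   2.5785694 ]), array([ 3.22220603e-03, -1.80684815e-04,  9.99994792e-01]))
scene 453 [30.45872833 38.65349744 41.02586902] ((637.9114379882812, 227.66061401367188), (94.93573760986328, 12.161308288574219), 74.59825134277344)
cov ((634.4273071289062, 226.129150390625), (252.50608825683594, 101.065673828125), 73.69992065429688) (array([641.44383248, 235.78004009,   3.75122587]), array([-6.83009960e-04,  6.15633956e-04,  9.99999577e-01]))
```

```bash
cat >> h.py <<'E'
from scipy.spatial.transform import Rotation as Ro
def go(pos,R,s=None):
    s=s or env.observe(); R0=np.array(s['orientation']); 
    sh=R0.T@(np.array(pos)-s['eef_pos'])/1000; rv=np.degrees(Ro.from_matrix(R0.T@R).as_rotvec())
    print('shift m',sh.round(4),'turn',rv.round(2)); return sh,rv
def flat(yaw): # tool down, tool y at yaw
    a=np.radians(yaw); y=np.array([np.cos(a),np.sin(a),0]); z=np.array([0,0,-1.]); return np.c_[np.cross(y,z),y,z]
SEAT=np.array([575.8,-247.0,128.5])
sx=np.array([-0.93288107,-0.04074853,0.35787213]);sn=np.array([.35755614,.01504511,.93377045]);sy=np.cross(sn,sx)
def st(): 
    s=env.observe(); print(s['clock'],'p',np.round(s['eef_pos'],1),'z',np.round(np.array(s['orientation'])[:,2],3),'y',np.round(np.array(s['orientation'])[:,1],3),'F',np.round(s['wrist_force'],1),'M',np.round(s['moment'],2),'w',round(s['width'],1),'q',np.round(s['joint_pos'],0)); return s
E
python3 - <<'E'
from h import *
go([636.5,226.9,150],flat(-15.8))
E
```

```text
shift m [-0.4711 -0.165   0.0429] turn [-7.000e-02  7.000e-02  7.962e+01]
```

```bash
python3 -m handwheel '[[[1,-0.02,-0.007,0,0,0,4],[1,-0.055,-0.019,0,0,0,10],[1,-0.09,-0.032,0.005,0,0,16],[1,-0.13,-0.046,0.01,0,0,22],[1,-0.17,-0.06,0.015,0,0,29],[1,-0.21,-0.074,0.02,0,0,36],[1,-0.25,-0.088,0.024,0,0,43],[1,-0.29,-0.102,0.028,0,0,50],[1,-0.33,-0.116,0.032,0,0,57],[1,-0.37,-0.13,0.036,0,0,64],[1,-0.41,-0.144,0.04,0,0,70],[1,-0.44,-0.154,0.042,0,0,75],[1,-0.462,-0.162,0.043,0,0,78.5],[1,-0.471,-0.165,0.043,0,0,79.6],[1,-0.471,-0.165,0.043,0,0,79.6],[1,-0.471,-0.165,0.043,0,0,79.6]]]'
python3 - <<'E'
from h import *
st(); c=env.calibration('wrist'); p,d=env.camera('wrist'); cv2.imwrite('pics/w1.png',p[:,:,::-1]); np.save('w1.npy',d); np.save('w1T.npy',c['T']); print({k:c[k] for k in('fx','fy','cx','cy')},c['T'].round(3))
E
```

```text
clock: 1.7
eef_pos: [635.6, 229.5, 150.2]
orientation: [[0.269, 0.963, -0.001], [0.963, -0.269, 0.001], [0.001, -0.001, -1.0]]
wrist_force: [0.2, -0.2, 0.3]
width: 92.1
1.7 p [635.6 229.5 150.2] z [-0.001  0.001 -1.   ] y [ 0.963 -0.269 -0.001] F [ 0.2 -0.2  0.3] M [ 0.01  0.09 -0.03] w 92.1 q [-38.  33.  22.  91. -14.  59. -27.]
{'fx': 371.64829954431775, 'fy': 371.64829954431775, 'cx': 317.6600242951614, 'cy': 242.05139617010306} [[ 9.63000e-01 -2.60000e-01 -6.80000e-02  6.54689e+02]
 [-2.69000e-01 -9.32000e-01 -2.42000e-01  2.96728e+02]
 [-1.00000e-03  2.52000e-01 -9.68000e-01  3.42303e+02]
 [ 0.00000e+00  0.00000e+00  0.00000e+00  1.00000e+00]]
```

View pics/w1.png

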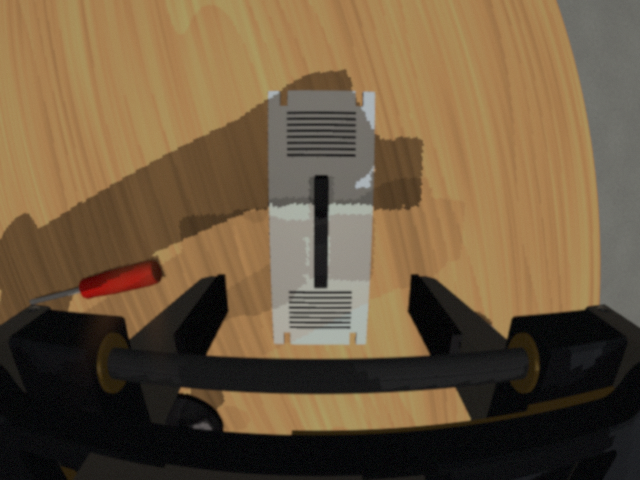

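```bash
python3 - <<'E'
from h import *
c=env.calibration('wrist');T=c['T']
def wr(uv,z):
    d=np.array([uv[0]-c['cx'],uv[1]-c['cy']])/c['fx'];r=np.hypot(*d);v=np.r_[d/r*np.sin(r),np.cos(r)];v=T[:3,:3]@v;o=T[:3,3];return o+v*(z-o[2])/v[2]
A=[wr(p,40) for p in [(321,176),(321,287)]]; print(A,sum(A)/2,np.linalg.norm(A[0]-A[1]))
K=[wr(p,4) for p in [(268,91),(375,92),(367,345),(275,345)]]; print(np.round(K,1),np.mean(K,0))
s=st(); go([636.5,227.0,15.3],flat(-15.7))
E
```

```text
[array([650.72131834, 273.99066164,  40.        ]), array([625.14856822, 181.53077572,  40.        ])] [637.93494328 227.76071868  40.        ] 95.9312047907872
[[625.4 359.9   4. ]
 [718.2 333.3   4. ]
 [650.6  90.9   4. ]
 [557.7 117.    4. ]] [637.95362865 225.24147658   4.        ]
1.75 p [635.4 229.8 150.3] z [-0.001  0.001 -1.   ] y [ 0.963 -0.268 -0.001] F [-1.1  0.1 -0.6] M [-0.04  0.06 -0.  ] w 91.6 q [-38.  33.  22.  91. -14.  59. -27.]
shift m [-0.0025  0.002   0.135 ] turn [-0.07 -0.06  0.13]
```

```bash
python3 -m handwheel '[[[1,-0.001,0.001,0.01,0,0,0],[1,-0.0025,0.002,0.03,0,0,0],[1,-0.0025,0.002,0.055,0,0,0],[1,-0.0025,0.002,0.08,0,0,0],[1,-0.0025,0.002,0.1,0,0,0],[1,-0.0025,0.002,0.118,0,0,0],[1,-0.0025,0.002,0.128,0,0,0],[1,-0.0025,0.002,0.134,0,0,0],[1,-0.0025,0.002,0.134,0,0,0]]]' 50
python3 -m handwheel '[[[0,0,0,0,0,0,0],[0,0,0,0,0,0,0],[0,0,0,0,0,0,0],[0,0,0,0,0,0,0],[0,0,0,0,0,0,0],[0,0,0,0,0,0,0],[0,0,0,0,0,0,0],[0,0,0,0,0,0,0],[0,0,0,0,0,0,0],[0,0,0,0,0,0,0]]]' 50
python3 -c 'from h import *; st()'
```

```text
clock: 2.65
eef_pos: [637.6, 224.6, 15.9]
orientation: [[0.272, 0.962, -0.001], [0.962, -0.272, -0.0], [-0.0, -0.001, -1.0]]
wrist_force: [0.1, 0.8, 0.8]
width: 91.9
clock: 3.65
eef_pos: [637.8, 224.5, 16.4]
orientation: [[0.272, 0.962, -0.0], [0.962, -0.272, -0.0], [-0.0, -0.0, -1.0]]
wrist_force: [-0.6, -0.2, 1.0]
width: 14.5
3.65 p [637.8 224.5  16.4] z [-0. -0. -1.] y [ 0.962 -0.272 -0.   ] F [-0.6 -0.2  1. ] M [ 0.15  0.83 -0.02] w 14.5 q [-36.  42.  19.  95. -18.  46. -24.]
```

```bash
python3 -m handwheel '[[[0,0,0,0,0,0,0],[0,0,0,0,0,0,0],[0,0,0,0,0,0,0]]]' 55
python3 -m handwheel '[[[0,0,0,-0.005,0,0,0],[0,0,0,-0.015,0,0,0],[0,0,0,-0.03,0,0,0],[0,0,0,-0.05,0,0,0],[0,0,0,-0.06,0,0,0],[0,0,0,-0.06,0,0,0],[0,0,0,-0.06,0,0,0]]]'
python3 - <<'E'
from h import *
st(); p,d=env.camera('wrist'); cv2.imwrite('pics/w2.png',p[:,:,::-1])
E
```

```text
clock: 3.95
eef_pos: [637.6, 224.6, 16.3]
orientation: [[0.272, 0.962, -0.0], [0.962, -0.272, -0.0], [-0.0, -0.0, -1.0]]
wrist_force: [-0.8, 0.9, 1.5]
width: 10.2
clock: 4.65
eef_pos: [637.7, 224.6, 76.6]
orientation: [[0.272, 0.962, 0.0], [0.962, -0.272, 0.0], [0.0, 0.0, -1.0]]
wrist_force: [0.3, 0.3, -2.7]
width: 9.9
4.65 p [637.7 224.6  76.6] z [ 0.  0. -1.] y [ 0.962 -0.272  0.   ] F [ 0.3  0.3 -2.7] M [-0.04  0.08  0.02] w 9.9 q [-37.  37.  21.  94. -16.  52. -26.]
```

View pics/w2.png

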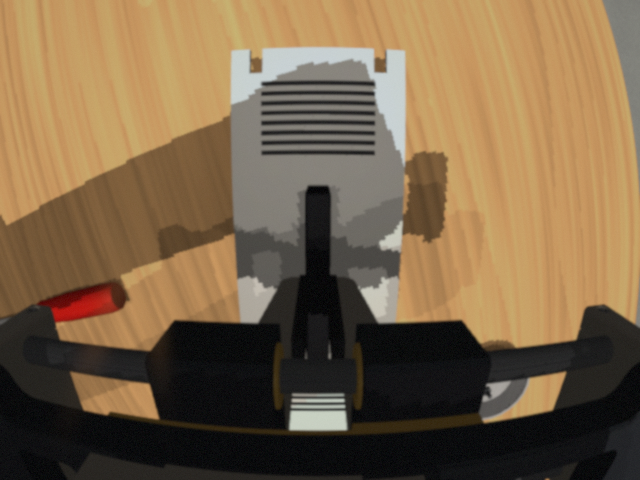

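```bash
cat >> h.py <<'E'
OFF=2.1; HT=16.3
def pose(a,up=0,n=0,dy=0):
    """TCP pose for cover leaning a deg, underside lower edge at lip foot + up mm upslope + n mm out; dy along tool x"""
    a=np.radians(a); na=sn*np.cos(a)-sx*np.sin(a); da=sx*np.cos(a)+sn*np.sin(a)
    L=SEAT-48*sx+up*sx+n*sn; c=L+48*da
    y=-da; z=-na; x=np.cross(y,z)
    return c-OFF*x-HT*z+dy*x, np.c_[x,y,z]
E
python3 - <<'E'
from h import *
s=st()
p,R=pose(15,3,90); print('lean hover',p.round(1),R.round(3)); print(pose(15,1.5,0)[0],pose(0)[0])
go([600,-245,260],flat(2.5))
im=cv2.imread('pics/top0.png');P=cloud('top',np.load('top0.npy'))
m=(P[...,2]>60)&(abs(P[...,1]-20)<100)&(P[...,0]<600)&(P[...,0]>300);print('mic',P[m].min(0),P[m].max(0))
E
```

```text
4.7 p [637.3 224.5  75.9] z [-0.001 -0.    -1.   ] y [ 0.962 -0.272 -0.001] F [ 0.7 -0.1 -3.1] M [-0.05  0.08 -0.01] w 10.0 q [-37.  37.  21.  94. -16.  52. -26.]
lean hover [ 620.8 -247.2  237.8] [[-0.043  0.809 -0.587]
 [ 0.999  0.035 -0.025]
 [ 0.001 -0.587 -0.809]]
[ 590.02487292 -248.49679693  153.24294834] [ 581.71937648 -248.85278263  143.7193357 ]
shift m [-0.462   0.0915 -0.184 ] turn [ -0.06   0.02 -18.27]
mic [407.30783811  10.11024998  83.26623264] [ 465.1118809    56.27135153 1104.17881703]
```

```bash
python3 -m handwheel '[[[0,0,0,-0.015,0,0,0],[0,-0.005,0,-0.045,0,0,0],[0,-0.02,0.004,-0.08,0,0,-1],[0,-0.045,0.009,-0.115,0,0,-2],[0,-0.075,0.015,-0.145,0,0,-3],[0,-0.11,0.022,-0.165,0,0,-4.5],[0,-0.145,0.029,-0.18,0,0,-6],[0,-0.18,0.036,-0.184,0,0,-7.5],[0,-0.215,0.043,-0.184,0,0,-9],[0,-0.25,0.05,-0.184,0,0,-10.5],[0,-0.285,0.057,-0.184,0,0,-12],[0,-0.32,0.064,-0.184,0,0,-13.5],[0,-0.355,0.071,-0.184,0,0,-15],[0,-0.39,0.078,-0.184,0,0,-16],[0,-0.42,0.084,-0.184,0,0,-17],[0,-0.443,0.088,-0.184,0,0,-17.8],[0,-0.457,0.091,-0.184,0,0,-18.2],[0,-0.462,0.0915,-0.184,0,0,-18.3],[0,-0.462,0.0915,-0.184,0,0,-18.3]]]'
python3 - <<'E'
from h import *
st(); p,R=pose(15,3,90); go(p,R)
E
```

```text
clock: 6.6
eef_pos: [599.9, -245.5, 260.5]
orientation: [[-0.043, 0.999, -0.0], [0.999, 0.043, 0.0], [0.0, -0.0, -1.0]]
wrist_force: [0.6, 0.4, -2.9]
width: 9.9
6.6 p [ 599.9 -245.5  260.5] z [-0.  0. -1.] y [ 0.999  0.043 -0.   ] F [ 0.6  0.4 -2.9] M [-0.08  0.13 -0.01] w 9.9 q [ -1.  25.  28.  89. -12.  69.  32.]
shift m [-0.0026  0.0208  0.0227] turn [ 3.595e+01  1.000e-02 -6.000e-02]
```

```bash
python3 -m handwheel '[[[0,0,0.002,0.001,2,0,0],[0,0,0.004,0.003,5,0,0],[0,0,0.006,0.005,8.5,0,0],[0,-0.001,0.008,0.008,12,0,0],[0,-0.001,0.01,0.011,16,0,0],[0,-0.001,0.012,0.013,20,0,0],[0,-0.002,0.014,0.015,24,0,0],[0,-0.002,0.016,0.017,28,0,0],[0,-0.002,0.018,0.019,31.5,0,0],[0,-0.0026,0.02,0.021,34.5,0,0],[0,-0.0026,0.021,0.0225,36,0,0],[0,-0.0026,0.021,0.0225,36,0,0],[0,-0.0026,0.021,0.0225,36,0,0]]]'
python3 - <<'E'
from h import *
s=st(); p,R=pose(15,3,90); go(p,R)
for n in ['wrist','scene','top']:
    c=env.calibration(n); p,d=env.camera(n); cv2.imwrite(f'pics/{n}3.png',p[:,:,::-1]); np.save(f'{n}3.npy',d); np.save(f'{n}3T.npy',c['T'])
E
```

```text
clock: 7.9
eef_pos: [617.3, -242.9, 236.4]
orientation: [[-0.056, 0.831, -0.553], [0.998, 0.037, -0.045], [-0.017, -0.555, -0.832]]
wrist_force: [1.0, -0.9, -2.2]
width: 10.2
7.9 p [ 617.3 -242.9  236.4] z [-0.553 -0.045 -0.832] y [ 0.831  0.037 -0.555] F [ 1.  -0.9 -2.2] M [ 0.01 -0.91 -0.02] w 10.2 q [ -2.  51.  33.  59.  -8. 105.  30.]
shift m [-0.0045  0.0019 -0.003 ] turn [ 2.27  1.23 -0.  ]
```

View pics/wrist3.png

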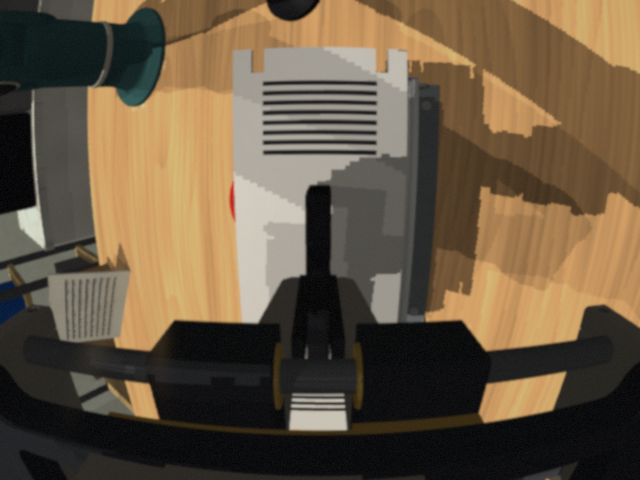

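View pics/scene3.png

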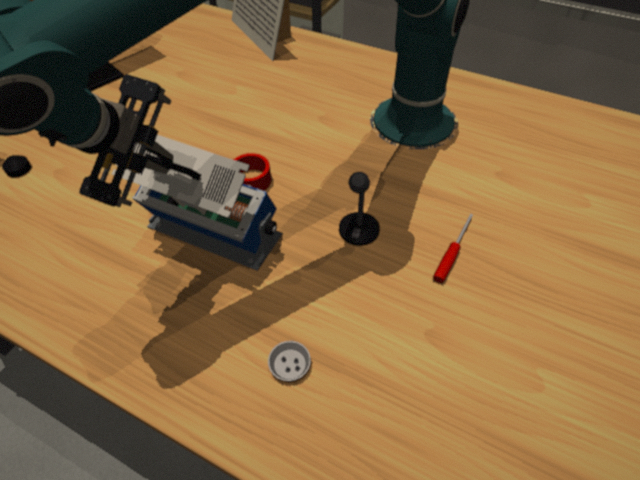

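View pics/top3.png

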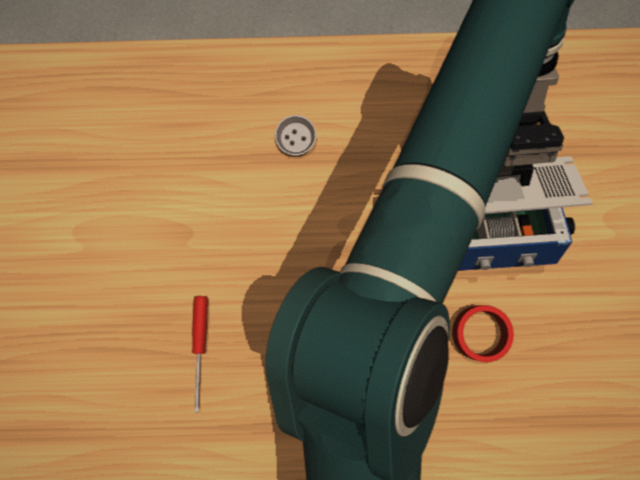

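```bash
python3 - <<'E'
from h import *
s=st(); go(*pose(12,4,70)); go(*pose(12,4,40))
E
```

```text
8.05 p [ 616.2 -244.1  236.3] z [-0.554 -0.043 -0.831] y [ 0.831  0.036 -0.556] F [-0.8  0.4 -2.6] M [-0.02 -0.93  0.03] w 9.9 q [ -2.  51.  33.  59.  -8. 105.  30.]
shift m [-0.003   0.0054  0.0186] turn [-0.78  1.13 -0.03]
shift m [-0.0024  0.0121  0.0478] turn [-0.78  1.13 -0.03]
```

```bash
python3 -m handwheel '[[[0,0,0.001,0.004,-0.5,0.2,0],[0,-0.001,0.003,0.01,-0.8,0.5,0],[0,-0.002,0.006,0.02,-0.8,0.8,0],[0,-0.002,0.009,0.032,-0.8,1,0],[0,-0.002,0.011,0.042,-0.8,1.1,0],[0,-0.0024,0.012,0.047,-0.8,1.1,0],[0,-0.0024,0.012,0.048,-0.8,1.1,0],[0,-0.0024,0.012,0.048,-0.8,1.1,0]]]'
python3 - <<'E'
from h import *
s=st(); go(*pose(12,4,40))
E
```

```text
clock: 8.85
eef_pos: [599.3, -249.0, 189.8]
orientation: [[-0.042, 0.838, -0.544], [0.999, 0.035, -0.024], [-0.001, -0.545, -0.839]]
wrist_force: [0.6, -0.1, -2.2]
width: 10.1
8.85 p [ 599.3 -249.   189.8] z [-0.544 -0.024 -0.839] y [ 0.838  0.035 -0.545] F [ 0.6 -0.1 -2.2] M [-0.03 -0.92  0.01] w 10.1 q [-2. 51. 33. 65. -9. 99. 30.]
shift m [ 0.0009  0.0004 -0.0004] turn [-0.02  0.02 -0.1 ]
```

```bash
python3 - <<'E'
from h import *
s=st(); p,d=env.camera('scene'); im=p[:,:,::-1]; cv2.imwrite('pics/scene4.png',im); np.save('scene4.npy',d)
x,y,w,h=120,120,170,140; cv2.imwrite('pics/c_scene4.png',cv2.resize(im[y:y+h,x:x+w],None,fx=4,fy=4,interpolation=cv2.INTER_CUBIC))
P=cloud('scene',d); white=(im.astype(int).min(2)>100)
# predicted cover
R=np.array(s['orientation']); t=np.array(s['eef_pos']); cc=t+OFF*R[:,0]+HT*R[:,2]
L=(P-cc)@R  # cover local (x=along long, y=downslope, z=into)
m=white&(abs(L[...,0])<140)&(abs(L[...,1])<60)&(abs(L[...,2])<15); q=L[m]
print(len(q),np.median(q[:,2]),np.percentile(q[:,0],[0.5,1,50,99,99.5]),np.percentile(q[:,1],[.5,1,99,99.5]))
c=env.calibration('scene')
for k in [(125,48),(125,-48),(-125,-48),(-125,48)]:
    X=c['T'][:3,:3].T@(cc+R@np.array([k[0],k[1],0])-c['T'][:3,3]); print(k,(X[0]/X[2]*c['fx']+c['cx']-x)*4,(X[1]/X[2]*c['fy']+c['cy']-y)*4)
E
```

```text
8.85 p [ 599.3 -249.   189.8] z [-0.544 -0.024 -0.839] y [ 0.838  0.035 -0.545] F [ 0.6 -0.1 -2.2] M [-0.03 -0.92  0.01] w 10.1 q [-2. 51. 33. 65. -9. 99. 30.]
2321 -3.0957663706636818 [-119.58735165  -97.2405866    39.57253515  124.0072995   124.6537028 ] [-48.17836862 -47.92414888  46.05716936  46.58580184]
(125, 48) 460.8492800177048 429.26668866680063
(125, -48) 537.1462217805956 231.25148160179447
(-125, -48) 94.80719145894295 82.81849860808143
(-125, 48) 22.445296050715342 265.46805530153324
```

View pics/c_scene4.png

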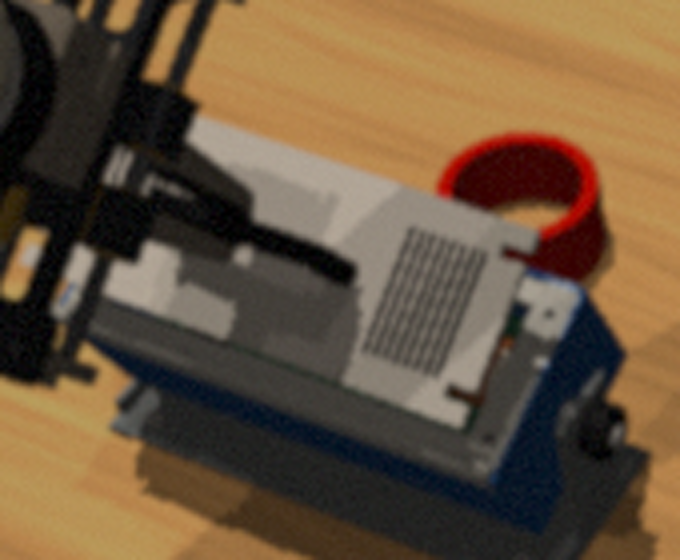

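```bash
python3 -c '
from h import *
s=st(); go(*pose(15,4,8))'
```

```text
8.9 p [ 599.5 -249.   190.1] z [-0.544 -0.024 -0.839] y [ 0.838  0.035 -0.544] F [-0.1  0.6 -2.2] M [-0.03 -0.91  0.06] w 10.1 q [-2. 51. 33. 65. -9. 99. 30.]
shift m [0.001  0.008  0.0287] turn [ 3.01  0.03 -0.1 ]
```

```bash
python3 -m handwheel '[[[0,0,0.001,0.004,0.5,0,0],[0,0,0.002,0.009,1,0,0],[0,0.001,0.004,0.015,1.6,0,0],[0,0.001,0.006,0.021,2.2,0,0],[0,0.001,0.007,0.026,2.7,0,0],[0,0.001,0.008,0.0285,3,0,0],[0,0.001,0.008,0.0287,3,0,0],[0,0.001,0.008,0.0287,3,0,0]]]'
python3 -c '
from h import *
s=st(); go(*pose(15,4,8)); F=s["wrist_force"];print(F@sn,F@sx); go(*pose(15,4,0)); go(*pose(15,-1,0))'
```

```text
clock: 9.7
eef_pos: [590.4, -248.6, 161.4]
orientation: [[-0.042, 0.808, -0.587], [0.999, 0.033, -0.025], [-0.001, -0.588, -0.809]]
wrist_force: [-0.3, 0.1, -2.6]
width: 9.7
9.7 p [ 590.4 -248.6  161.4] z [-0.587 -0.025 -0.809] y [ 0.808  0.033 -0.588] F [-0.3  0.1 -2.6] M [-0.04 -0.96 -0.01] w 9.7 q [-2. 53. 32. 66. -9. 99. 30.]
shift m [ 0.0001  0.     -0.0003] turn [-0.02  0.02 -0.11]
-2.501090085836849 -0.6876884358196078
shift m [0.0001 0.0021 0.0074] turn [-0.02  0.02 -0.11]
shift m [0.0001 0.0069 0.0061] turn [-0.02  0.02 -0.11]
```

```bash
python3 -m handwheel '[[[0,0,0.0003,0.001,0,0,0],[0,0,0.0005,0.002,0,0,0],[0,0,0.0008,0.003,0,0,0],[0,0,0.001,0.004,0,0,0],[0,0,0.0013,0.005,0,0,0],[0,0,0.0015,0.0058,0,0,0],[0,0,0.0015,0.0058,0,0,0]]]'
python3 -c '
from h import *
s=st(); F=s["wrist_force"];print(F@sn,F@sx); go(*pose(15,4,0))'
python3 -m handwheel '[[[0,0,0.0002,0.0005,0,0,0],[0,0,0.0003,0.001,0,0,0],[0,0,0.0004,0.0015,0,0,0],[0,0,0.0004,0.0015,0,0,0]]]'
python3 -c '
from h import *
s=st(); F=s["wrist_force"];print(F@sn,F@sx); go(*pose(15,4,0))'
```

```text
clock: 10.4
eef_pos: [588.0, -248.5, 155.6]
orientation: [[-0.042, 0.808, -0.587], [0.999, 0.034, -0.025], [-0.001, -0.588, -0.809]]
wrist_force: [1.0, 0.3, -2.8]
width: 10.1
10.4 p [ 588.  -248.5  155.6] z [-0.587 -0.025 -0.809] y [ 0.808  0.034 -0.588] F [ 1.   0.3 -2.8] M [-0.04 -0.96 -0.03] w 10.1 q [-2. 53. 32. 66. -9. 99. 30.]
-2.303125936087208 -1.9167671633247865
shift m [-0.0001  0.0006  0.0014] turn [-0.04  0.   -0.1 ]
clock: 10.8
eef_pos: [587.5, -248.6, 154.2]
orientation: [[-0.042, 0.808, -0.587], [0.999, 0.034, -0.025], [-0.001, -0.588, -0.809]]
wrist_force: [-0.2, -0.2, -2.6]
width: 9.7
10.8 p [ 587.5 -248.6  154.2] z [-0.587 -0.025 -0.809] y [ 0.808  0.034 -0.588] F [-0.2 -0.2 -2.6] M [ 0.01 -0.93 -0.04] w 9.7 q [-2. 53. 32. 67. -9. 98. 30.]
-2.496957294512548 -0.7846979110533879
shift m [ 0.      0.0002 -0.    ] turn [-0.03  0.   -0.11]
```

```bash
python3 -m handwheel '[[[0,0,0.0001,0.0005,0,0,0],[0,0,0.0003,0.001,0,0,0],[0,0,0.0004,0.0015,0,0,0],[0,0,0.0004,0.0015,0,0,0]]]'
python3 -c '
from h import *
s=st(); F=s["wrist_force"];print(F@sn,F@sx); go(*pose(15,4,0))'
python3 -m handwheel '[[[0,0,0.0002,0.0005,0,0,0],[0,0,0.0003,0.001,0,0,0],[0,0,0.0004,0.0015,0,0,0],[0,0,0.0004,0.0015,0,0,0]]]'
python3 -c '
from h import *
s=st(); F=s["wrist_force"];print(F@sn,F@sx); go(*pose(15,4,0))'
```

```text
clock: 11.2
eef_pos: [586.9, -248.6, 152.8]
orientation: [[-0.042, 0.808, -0.587], [0.999, 0.034, -0.025], [-0.001, -0.588, -0.809]]
wrist_force: [-0.4, -0.0, -4.3]
width: 10.0
11.2 p [ 586.9 -248.6  152.8] z [-0.587 -0.025 -0.809] y [ 0.808  0.034 -0.588] F [-0.4 -0.  -4.3] M [ 0.03 -0.97  0.07] w 10.0 q [-2. 53. 32. 67. -9. 98. 30.]
-4.142182464696227 -1.1770461960136611
shift m [-0.     -0.0002 -0.0016] turn [-0.03  0.   -0.11]
clock: 11.6
eef_pos: [586.3, -248.7, 152.0]
orientation: [[-0.042, 0.808, -0.587], [0.999, 0.033, -0.025], [-0.001, -0.588, -0.809]]
wrist_force: [-0.2, 0.4, 1.8]
width: 9.9
11.6 p [ 586.3 -248.7  152. ] z [-0.587 -0.025 -0.809] y [ 0.808  0.033 -0.588] F [-0.2  0.4  1.8] M [ 0.05 -0.31 -0.06] w 9.9 q [-2. 53. 32. 67. -9. 98. 30.]
1.5645262814214267 0.8167689818480864
shift m [ 0.     -0.0001 -0.0025] turn [-0.04  0.01 -0.12]
```

```bash
python3 -m handwheel '[[[0,0,0.0005,-0.0001,0,0,0],[0,0,0.001,-0.0003,0,0,0],[0,0,0.0015,-0.0004,0,0,0],[0,0,0.002,-0.0005,0,0,0],[0,0,0.002,-0.0005,0,0,0]]]'
python3 -c '
from h import *
s=st(); F=s["wrist_force"];print(F@sn,F@sx); go(*pose(15,4,0))'
python3 -m handwheel '[[[0,0,0.0005,-0.0001,0,0,0],[0,0,0.001,-0.0003,0,0,0],[0,0,0.001,-0.0003,0,0,0]]]'
python3 -c '
from h import *
s=st(); F=s["wrist_force"];print(F@sn,F@sx); go(*pose(15,4,0))'
```

```text
clock: 12.1
eef_pos: [588.3, -248.8, 151.0]
orientation: [[-0.042, 0.808, -0.587], [0.999, 0.033, -0.026], [-0.001, -0.588, -0.809]]
wrist_force: [-0.7, -0.2, 4.3]
width: 10.3
12.1 p [ 588.3 -248.8  151. ] z [-0.587 -0.026 -0.809] y [ 0.808  0.033 -0.588] F [-0.7 -0.2  4.3] M [-0.03  0.22 -0.04] w 10.3 q [-2. 54. 32. 66. -9. 98. 30.]
3.7338342504453723 2.2078813282989076
shift m [ 0.0002 -0.0023 -0.0022] turn [-0.04  0.02 -0.13]
clock: 12.4
eef_pos: [589.1, -248.8, 150.8]
orientation: [[-0.042, 0.808, -0.588], [0.999, 0.033, -0.025], [-0.001, -0.588, -0.809]]
wrist_force: [-1.3, 0.2, 5.2]
width: 10.0
12.4 p [ 589.1 -248.8  150.8] z [-0.588 -0.025 -0.809] y [ 0.808  0.033 -0.588] F [-1.3  0.2  5.2] M [-0.02  0.53  0.02] w 10.0 q [-2. 54. 32. 66. -9. 98. 30.]
4.377114670352765 3.0850986605119015
shift m [ 0.0002 -0.0031 -0.0019] turn [-0.06  0.02 -0.13]
```

```bash
python3 -m handwheel '[[[0,0,0.0005,-0.0001,0,0,0],[0,0,0.001,-0.0003,0,0,0],[0,0,0.001,-0.0003,0,0,0]]]'
python3 -c '
from h import *
s=st(); F=s["wrist_force"];print(F@sn,F@sx); go(*pose(15,4,0))'
python3 -m handwheel '[[[0,0,0.0005,-0.0001,0,0,0],[0,0,0.001,-0.0003,0,0,0],[0,0,0.001,-0.0003,0,0,0]]]'
python3 -c '
from h import *
s=st(); F=s["wrist_force"];print(F@sn,F@sx); go(*pose(15,4,0))
p,d=env.camera("scene"); im=p[:,:,::-1]; cv2.imwrite("pics/scene5.png",im); np.save("scene5.npy",d)
x,y,w,h=120,120,170,140; cv2.imwrite("pics/c_scene5.png",cv2.resize(im[y:y+h,x:x+w],None,fx=4,fy=4,interpolation=cv2.INTER_CUBIC))'
```

```text
clock: 12.7
eef_pos: [589.7, -248.8, 151.0]
orientation: [[-0.041, 0.807, -0.588], [0.999, 0.033, -0.025], [-0.001, -0.589, -0.808]]
wrist_force: [-2.0, 0.3, 7.6]
width: 10.3
12.7 p [ 589.7 -248.8  151. ] z [-0.588 -0.025 -0.808] y [ 0.807  0.033 -0.589] F [-2.   0.3  7.6] M [ 0.    0.95 -0.04] w 10.3 q [-2. 54. 32. 66. -9. 99. 30.]
6.366721254719549 4.613895305497696
shift m [ 0.0002 -0.0035 -0.0014] turn [-0.11  0.01 -0.15]
clock: 13.0
eef_pos: [590.3, -248.8, 151.0]
orientation: [[-0.041, 0.807, -0.589], [0.999, 0.032, -0.025], [-0.001, -0.59, -0.807]]
wrist_force: [-3.1, -0.8, 8.3]
width: 9.9
13.0 p [ 590.3 -248.8  151. ] z [-0.589 -0.025 -0.807] y [ 0.807  0.032 -0.59 ] F [-3.1 -0.8  8.3] M [ 0.08  1.4  -0.1 ] w 9.9 q [-2. 54. 32. 66. -9. 99. 30.]
6.649698141712307 5.943356554447657
shift m [ 0.0003 -0.0039 -0.001 ] turn [-0.18 -0.01 -0.17]
```

View pics/c_scene5.png

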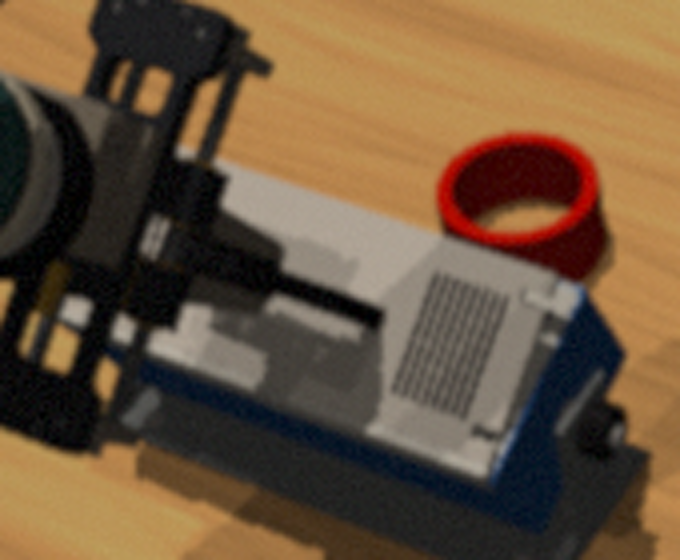

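```bash
python3 -m handwheel '[[[0,0,0.0005,-0.0003,0,0,0],[0,0,0.001,-0.0006,0,0,0],[0,0,0.001,-0.0006,0,0,0]]]'
python3 -c '
from h import *
s=st(); F=s["wrist_force"];print(F@sn,F@sx); go(*pose(15,4,0))
d=np.load("scene5.npy"); P=cloud("scene",d); im=cv2.imread("pics/scene5.png").astype(int); L=(P-SEAT)@np.c_[sx,sy,sn]
# profile near +y end (sy negative): along sx
for yy in (-120,-95,-85,-75,80):
    m=(abs(L[...,1]-yy)<6)&(L[...,2]>-12); q=L[m]; 
    print(yy,[(int(b),round(float(np.median(q[abs(q[:,0]-b)<1.5,2])),1)) for b in range(-58,56,4) if (abs(q[:,0]-b)<1.5).sum()>2])'
```

```text
clock: 13.35
eef_pos: [591.0, -248.8, 151.3]
orientation: [[-0.041, 0.806, -0.59], [0.999, 0.032, -0.025], [-0.001, -0.591, -0.807]]
wrist_force: [-5.0, 1.4, 9.6]
width: 10.0
13.35 p [ 591.  -248.8  151.3] z [-0.59  -0.025 -0.807] y [ 0.806  0.032 -0.591] F [-5.   1.4  9.6] M [ 0.08  1.82 -0.16] w 10.0 q [-2. 54. 32. 66. -9. 99. 30.]
7.153466699833943 8.069438019150017
shift m [ 0.0003 -0.0044 -0.0004] turn [-0.24 -0.03 -0.19]
-120 [(-54, 3.1), (-50, 5.9), (-46, 1.6), (-42, 2.8), (-38, 3.7), (-34, -2.2), (-30, 3.9), (-26, 6.4), (-22, 7.7), (-18, 9.3), (-14, 9.9), (-10, 11.0), (-6, 10.8), (-2, 12.0), (2, 13.3), (6, 14.3), (10, 16.2), (14, 16.7), (18, 19.7), (22, 370.6), (26, 376.1), (30, 381.8), (34, 382.8), (38, 383.1), (42, 387.8), (46, 398.9), (50, 402.7), (54, 406.7)]
-95 [(-54, 2.4), (-50, 4.7), (-46, 2.4), (-42, 4.0), (-38, 3.6), (-34, 5.5), (-30, 6.7), (-26, 7.8), (-22, 369.5), (-18, 373.6), (-14, 376.9), (-10, 379.8), (-6, 380.8), (-2, 385.6), (2, 393.6), (6, 398.3), (10, 400.8), (14, 403.9), (18, 406.8), (22, 408.5), (26, 411.1), (30, 412.4), (34, 413.3), (38, 414.6), (42, 41
[... 195 characters left out ...]
 (-10, 397.4), (-6, 400.3), (-2, 402.6), (2, 405.7), (6, 408.0), (10, 410.0), (14, 410.6), (18, 411.8), (22, 413.8), (26, 414.1), (30, 416.5), (34, 416.5), (38, 417.2), (42, 417.6), (46, 418.8), (50, 419.2), (54, 419.6)]
-75 [(-58, 380.5), (-54, 368.9), (-50, 364.9), (-46, 375.4), (-42, 375.4), (-38, 380.7), (-34, 384.9), (-30, 393.3), (-26, 396.7), (-22, 399.8), (-18, 402.5), (-14, 405.0), (-10, 407.1), (-6, 408.0), (-2, 409.8), (2, 411.3), (6, 412.3), (10, 413.0), (14, 414.6), (18, 415.0), (22, 415.4), (26, 416.5), (30, 417.2), (34, 417.6), (38, 418.1), (42, 417.7), (46, 418.1), (50, 418.4), (54, 418.7)]
80 [(-54, 5.9), (-50, 5.8), (-46, 3.2), (-10, 14.1), (-2, 14.1), (2, 15.9), (6, 15.5)]
```

```bash
python3 -c '
from h import *
s=env.observe()
for a in (15,13.5,12,10.5,9,7.5,6,4.5,3,1.5,0,-1): print(a,end=" "); go(*pose(a,0,-1.6),s=s)'
```

```text
15 shift m [ 0.0003 -0.0001  0.0001] turn [-0.24 -0.03 -0.19]
13.5 shift m [ 0.0003 -0.0005  0.0014] turn [-1.74 -0.02 -0.19]
12 shift m [ 0.0003 -0.0009  0.0027] turn [-3.24 -0.02 -0.19]
10.5 shift m [ 0.0003 -0.0012  0.004 ] turn [-4.74 -0.02 -0.19]
9 shift m [ 0.0003 -0.0015  0.0052] turn [-6.24 -0.02 -0.19]
7.5 shift m [ 0.0003 -0.0018  0.0065] turn [-7.74 -0.01 -0.19]
6 shift m [ 0.0003 -0.002   0.0079] turn [-9.24 -0.01 -0.19]
4.5 shift m [ 0.0003 -0.0022  0.0092] turn [-1.074e+01 -1.000e-02 -1.900e-01]
3 shift m [ 0.0003 -0.0024  0.0105] turn [-1.224e+01 -1.000e-02 -1.900e-01]
1.5 shift m [ 0.0003 -0.0025  0.0118] turn [-13.74  -0.    -0.19]
0 shift m [ 0.0003 -0.0026  0.0131] turn [-15.24  -0.    -0.19]
-1 shift m [ 0.0003 -0.0027  0.014 ] turn [-16.24   0.    -0.19]
```

```bash
python3 -m handwheel '[[[0,0,-0.0002,0.0007,-0.9,0,0],[0,0,-0.0005,0.0014,-1.7,0,0],[0,0,-0.0007,0.002,-2.5,0,0],[0,0,-0.0009,0.0027,-3.2,0,0],[0,0,-0.0011,0.0034,-4,0,0],[0,0,-0.0012,0.004,-4.7,0,0],[0,0,-0.0014,0.0046,-5.5,0,0],[0,0,-0.0015,0.0052,-6.2,0,0],[0,0,-0.0015,0.0052,-6.2,0,0]]]'
python3 -c '
from h import *
s=st(); F=s["wrist_force"];print(F@sn,F@sx); go(*pose(9,0,-1.6),s=s)
for a in (7.5,6,4.5,3,1.5,0,-1): print(a,end=" "); go(*pose(a,0,-1.6),s=s)'
```

```text
clock: 14.25
eef_pos: [586.7, -249.0, 147.5]
orientation: [[-0.04, 0.866, -0.499], [0.999, 0.035, -0.021], [-0.001, -0.499, -0.867]]
wrist_force: [-4.7, 0.0, 9.2]
width: 10.0
14.25 p [ 586.7 -249.   147.5] z [-0.499 -0.021 -0.867] y [ 0.866  0.035 -0.499] F [-4.7  0.   9.2] M [ 0.06  1.47 -0.12] w 10.0 q [ -2.  49.  32.  72. -10.  91.  30.]
6.894144447689142 7.62915044325034
shift m [ 0.0003 -0.0002 -0.0004] turn [ 0.03 -0.03 -0.18]
7.5 shift m [ 0.0003 -0.0006  0.0009] turn [-1.47 -0.02 -0.18]
6 shift m [ 0.0003 -0.001   0.0021] turn [-2.97 -0.02 -0.18]
4.5 shift m [ 0.0003 -0.0013  0.0034] turn [-4.47 -0.02 -0.18]
3 shift m [ 0.0003 -0.0016  0.0047] turn [-5.97 -0.02 -0.18]
1.5 shift m [ 0.0003 -0.0019  0.006 ] turn [-7.47 -0.01 -0.18]
0 shift m [ 0.0003 -0.0021  0.0073] turn [-8.97 -0.01 -0.18]
-1 shift m [ 0.0003 -0.0023  0.0082] turn [-9.97 -0.01 -0.18]
```

Steady preload at the edge; continue to near flush.

```bash
python3 -m handwheel '[[[0,0,-0.0002,0.0007,-0.9,0,0],[0,0,-0.0004,0.0014,-1.7,0,0],[0,0,-0.0006,0.002,-2.5,0,0],[0,0,-0.0009,0.0027,-3.3,0,0],[0,0,-0.0011,0.0034,-4.1,0,0],[0,0,-0.0013,0.004,-4.9,0,0],[0,0,-0.0015,0.0047,-5.7,0,0],[0,0,-0.0017,0.0054,-6.5,0,0],[0,0,-0.0018,0.006,-7.3,0,0],[0,0,-0.0018,0.006,-7.3,0,0]]]'
python3 -c '
from h import *
s=st(); F=s["wrist_force"];print(F@sn,F@sx)
for a in (3,1.5,0,-1): print(a,end=" "); go(*pose(a,0,-1.6),s=s)'
```

```text
clock: 15.25
eef_pos: [582.2, -249.2, 142.5]
orientation: [[-0.041, 0.922, -0.384], [0.999, 0.037, -0.016], [-0.001, -0.384, -0.923]]
wrist_force: [-4.9, -0.1, 7.5]
width: 10.1
15.25 p [ 582.2 -249.2  142.5] z [-0.384 -0.016 -0.923] y [ 0.922  0.037 -0.384] F [-4.9 -0.1  7.5] M [-0.05  1.36 -0.03] w 10.1 q [ -3.  44.  32.  79. -12.  82.  31.]
5.254797081328428 7.294226137121638
3 shift m [ 0.0004 -0.     -0.0019] turn [ 1.36 -0.01 -0.17]
1.5 shift m [ 0.0004 -0.0005 -0.0006] turn [-0.14 -0.   -0.17]
0 shift m [ 0.0004 -0.0009  0.0006] turn [-1.64 -0.   -0.17]
-1 shift m [ 0.0004 -0.0011  0.0015] turn [-2.64 -0.   -0.17]
```

```bash
python3 -m handwheel '[[[0,0,-0.0002,0.0006,-0.6,0,0],[0,0,-0.0004,0.001,-1.2,0,0],[0,0,-0.0006,0.0015,-1.7,0,0],[0,0,-0.0006,0.0015,-1.7,0,0],[0,0,-0.0006,0.0015,-1.7,0,0]]]'
python3 -c '
from h import *
s=st(); F=s["wrist_force"];print(F@sn,F@sx)
for a in (1.5,0,-1): print(a,end=" "); go(*pose(a,0,-1.6),s=s)'
```

```text
clock: 15.75
eef_pos: [582.6, -249.2, 142.1]
orientation: [[-0.042, 0.934, -0.355], [0.999, 0.039, -0.016], [-0.001, -0.355, -0.935]]
wrist_force: [-2.5, 0.6, 9.2]
width: 9.8
15.75 p [ 582.6 -249.2  142.1] z [-0.355 -0.016 -0.935] y [ 0.934  0.039 -0.355] F [-2.5  0.6  9.2] M [-0.    1.18  0.04] w 9.8 q [ -3.  43.  32.  81. -12.  80.  32.]
7.665494603402359 5.567939583654142
1.5 shift m [ 0.0004 -0.001  -0.0009] turn [ 1.68  0.06 -0.11]
0 shift m [ 0.0004 -0.0014  0.0004] turn [ 0.18  0.06 -0.11]
-1 shift m [ 0.0004 -0.0017  0.0012] turn [-0.82  0.07 -0.11]
```

```bash
python3 -m handwheel '[[[0,0,0,0.0005,0,0,0],[0,0,0,0.001,0,0,0],[0,0,0,0.0015,0,0,0],[0,0,0,0.0015,0,0,0]]]'
cat >> h.py <<'E'
def prof(tag):
    s=st(); F=s["wrist_force"];print('Fn,Fx',F@sn,F@sx)
    p,d=env.camera("scene"); im=p[:,:,::-1]; cv2.imwrite(f"pics/{tag}.png",im)
    x,y,w,h=120,120,170,140; cv2.imwrite(f"pics/c_{tag}.png",cv2.resize(im[y:y+h,x:x+w],None,fx=4,fy=4,interpolation=cv2.INTER_CUBIC))
    L=(cloud("scene",d)-SEAT)@np.c_[sx,sy,sn]
    for yy in (-118,-100,-60,100):
        m=(abs(L[...,1]-yy)<7)&(abs(L[...,2])<12); q=L[m]
        print(yy,[(int(b),round(float(np.median(q[abs(q[:,0]-b)<2,2])),1)) for b in range(-58,56,5) if (abs(q[:,0]-b)<2).sum()>2])
    m=(abs(abs(L[...,1])-100)<22)&(abs(L[...,0])<43)&(abs(L[...,2]-2)<7); mm,n,_=fit(L[m]); print('plane',mm.round(1),'tilt x,y deg',np.degrees(n[:2]).round(2))
E
python3 -c '
from h import *
prof("s6")
s=env.observe();go(*pose(0,0,-2),s=s)'
```

```text
clock: 16.15
eef_pos: [582.6, -249.2, 142.0]
orientation: [[-0.042, 0.934, -0.354], [0.999, 0.039, -0.016], [-0.001, -0.354, -0.935]]
wrist_force: [-2.2, 1.4, 16.7]
width: 10.3
16.15 p [ 582.6 -249.2  142. ] z [-0.354 -0.016 -0.935] y [ 0.934  0.039 -0.354] F [-2.2  1.4 16.7] M [ 0.18  1.67 -0.07] w 10.3 q [ -3.  43.  32.  81. -12.  80.  32.]
Fn,Fx 14.819203762799537 7.984270747600805
-118 [(-53, 3.7), (-48, 3.9), (-43, 2.4), (-38, 1.1), (-33, -1.8), (-28, 2.0), (-23, 1.5), (-18, 2.7), (-13, 2.8), (-8, 2.1), (-3, 2.5), (2, 2.6), (7, 2.5), (12, 2.0), (17, 1.8), (22, 2.2), (27, 1.8), (32, -0.5), (37, -0.7), (42, 2.3), (47, 2.1), (52, -1.7)]
-100 [(-53, 4.4), (-48, 2.9), (-43, 2.6), (-38, 2.1), (-33, 2.5), (-28, 2.1), (-23, 3.0), (-18, 2.8), (-13, 2.4), (-8, 1.9), (-3, 2.8), (2, 2.5), (7, 2.4), (12, 2.5), (17, 2.5), (22, 2.5), (27, 2.0), (32, 2.4), (37, 2.7), (42, 3.2), (47, 3.2), (52, -2.4)]
-60 [(-53, 2.1), (-48, 5.1), (-43, 2.0), (-38, 1.9), (-33, 2.1), (-28, 2.0), (-23, 3.0), (-18, 2.7), (-13, 2.5), (-8, 2.3), (-3, 2.2), (2, 2.4), (7, 2.2), (12, 2.2), (17, 2.3), (22, 1.5), (27, 2.0), (32, 2.7), (37, 1.5), (42, 2.8), (47, 1.7), (52, -1.1)]
100 []
plane [ -1.6 -77.4   2.4] tilt x,y deg [-0.03 -0.1 ]
shift m [ 0.0004 -0.0014  0.0007] turn [ 0.24  0.08 -0.11]
```

View pics/c_s6.png

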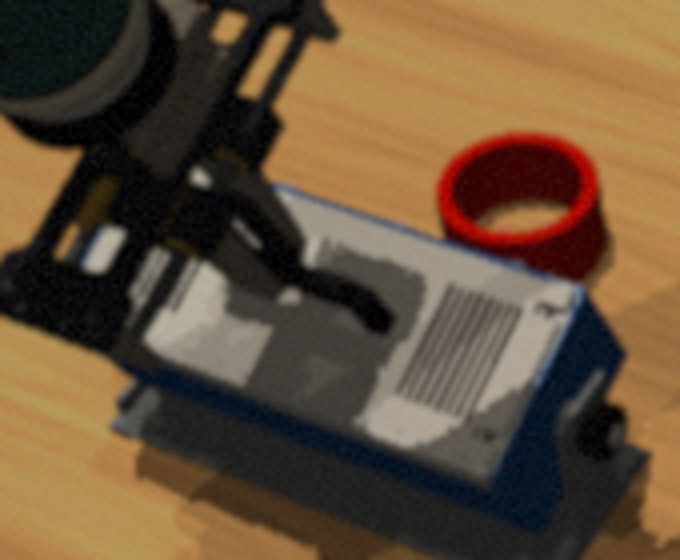

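```bash
python3 -m handwheel '[[[0,0,-0.0002,0.0007,0,0,0],[0,0,-0.0004,0.0014,0,0,0],[0,0,-0.0006,0.002,0,0,0],[0,0,-0.0006,0.0027,0,0,0],[0,0,-0.0006,0.0027,0,0,0],[0,0,-0.0006,0.0027,0,0,0]]]'
python3 -c '
from h import *
prof("s7")
s=env.observe();go(*pose(0,0,-2),s=s)'
```

```text
clock: 16.8
eef_pos: [582.7, -249.3, 141.8]
orientation: [[-0.043, 0.936, -0.35], [0.999, 0.04, -0.017], [-0.002, -0.351, -0.936]]
wrist_force: [-0.8, 4.0, 24.6]
width: 10.0
16.8 p [ 582.7 -249.3  141.8] z [-0.35  -0.017 -0.936] y [ 0.936  0.04  -0.351] F [-0.8  4.  24.6] M [ 0.45  2.12 -0.23] w 10.0 q [ -3.  43.  32.  81. -12.  80.  32.]
Fn,Fx 22.760244420571283 9.438825315720534
-118 [(-53, 3.8), (-48, 4.1), (-43, 1.3), (-38, 2.5), (-33, -1.2), (-28, 2.5), (-23, 2.0), (-18, 2.3), (-13, 1.7), (-8, 3.0), (-3, 2.2), (2, 2.4), (7, 2.4), (12, 2.6), (17, 2.3), (22, 2.5), (27, 2.3), (32, 0.2), (37, 1.4), (42, 2.7), (47, 1.5), (52, -2.4)]
-100 [(-53, 4.2), (-48, 4.3), (-43, 1.9), (-38, 2.0), (-33, 3.0), (-28, 2.1), (-23, 1.5), (-18, 1.4), (-13, 1.5), (-8, 2.6), (-3, 2.1), (2, 2.5), (7, 2.0), (12, 2.3), (17, 2.2), (22, 2.2), (27, 2.2), (32, 2.1), (37, 2.1), (42, 2.4), (47, 3.7), (52, -1.1)]
-60 [(-53, 3.6), (-48, 3.4), (-43, 2.1), (-38, 2.8), (-33, 2.6), (-28, 1.9), (-23, 2.2), (-18, 2.5), (-13, 1.7), (-8, 1.8), (-3, 2.0), (2, 2.5), (7, 2.7), (12, 2.1), (17, 2.0), (22, 2.5), (27, 2.6), (32, 2.5), (37, 2.4), (42, 1.9), (47, 2.9), (52, -2.1)]
100 []
plane [ -1.5 -77.2   2.3] tilt x,y deg [-0.03 -0.18]
shift m [ 0.0005 -0.0015  0.0006] turn [ 0.44  0.13 -0.08]
```

```bash
python3 - <<'E'
from h import *
p,d=env.camera('wrist'); im=p[:,:,::-1]; cv2.imwrite('pics/w8.png',im)
c=env.calibration('wrist');T=c['T']; print([ (k,) for k in ()])
S=SEAT-1.8*sn
for yy in (118,-118):
  for xx in (34,-34):
    X=T[:3,:3].T@(S+xx*sx+yy*sy-T[:3,3]); r=np.hypot(X[0],X[1]); th=np.arctan2(r,X[2]); print(xx,yy,c['cx']+X[0]/r*th*c['fx'],c['cy']+X[1]/r*th*c['fy'])
p,d=env.camera('scene'); im2=p[:,:,::-1]; cs=env.calibration('scene')
a=cv2.resize(im[30:110,200:440],None,fx=3,fy=3,interpolation=cv2.INTER_CUBIC)
b=cv2.resize(im2[180:250,220:280],None,fx=5,fy=5,interpolation=cv2.INTER_CUBIC)
o=np.zeros((240+350,720,3),np.uint8);o[:240]=a;o[240:,:300]=b;cv2.imwrite('pics/z8.png',o)
E
```

```text
[]
34 118 269.24017111528985 416.3573769681077
-34 118 362.6680856684591 415.8800897421945
34 -118 253.8990175190332 60.37565842040834
-34 -118 375.67919762276813 60.13792206125012
```

View pics/w8.png

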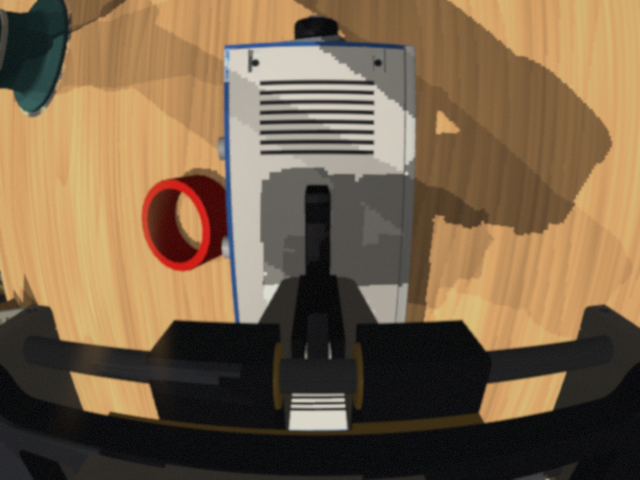

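View pics/z8.png

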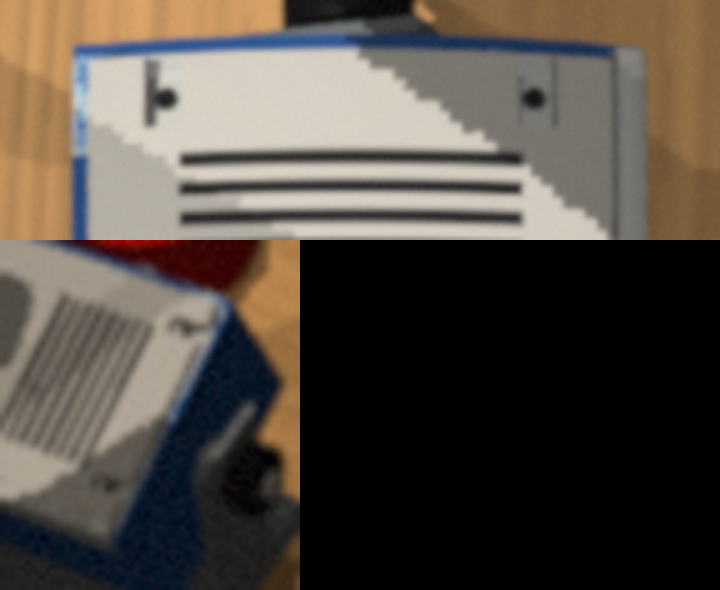

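```bash
python3 -m handwheel '[[[0,0,0,0.0003,0,0,0],[0,0,0,0.0005,0,0,0],[0,0,0,0.0005,0,0,0],[0,0,0,0.0005,0,0,0],[0,0,0,0.0005,0,0,0],[0,0,0,0.0005,0,0,0],[0,0,0,0.0005,0,0,0],[0,0,0,0.0005,0,0,0],[0,0,0,0.0005,0,0,0],[0,0,0,0.0005,0,0,0]]]'
python3 - <<'E'
from h import *
s=st();F=s['wrist_force'];print(F@sn,F@sx)
p,d=env.camera('top'); cv2.imwrite('pics/top9.png',p[:,:,::-1])
p,d=env.camera('scene'); cv2.imwrite('pics/scene9.png',p[:,:,::-1])
E
```

```text
clock: 17.95
eef_pos: [582.7, -249.3, 141.8]
orientation: [[-0.043, 0.936, -0.35], [0.999, 0.04, -0.017], [-0.002, -0.35, -0.937]]
wrist_force: [-1.9, 2.2, 26.6]
width: 9.8
17.95 p [ 582.7 -249.3  141.8] z [-0.35  -0.017 -0.937] y [ 0.936  0.04  -0.35 ] F [-1.9  2.2 26.6] M [ 0.57  2.19 -0.23] w 9.8 q [ -3.  43.  32.  81. -12.  80.  32.]
24.222251589536352 11.2034100881018
```

View pics/scene9.png

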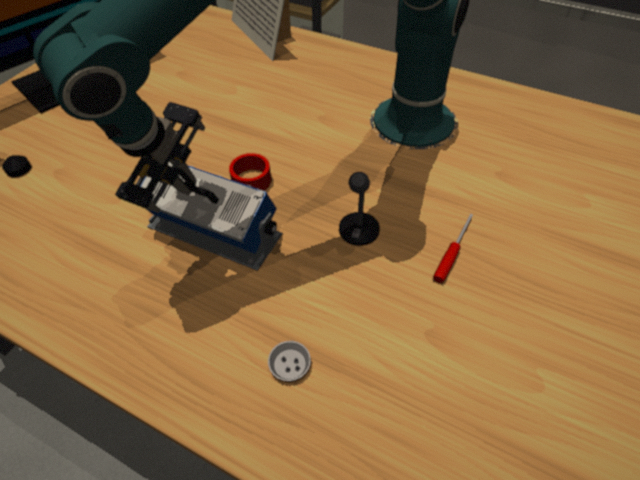

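The cover is flush and steady, and the bystanders sit at the same pixels as at the start (dish 290,361; screwdriver 455,250; tape 250,170; mic 358,228). Handing in.

```bash
python3 -c '
from bench import env
print(env.sign_off())'
```

```text
the job is handed in; nothing more can be done
None
```

The cover is seated flush on the tuner's sloping rim, and the arm is still holding it by the handle and pressing it home. I signed off at about 18 s on the clock.

**What I did:** I gripped the bow handle and carried the cover over at a safe height. With the cover leaning about 15° open, I set its lower edge on the rim and slid it down until forces and depth readings showed it against the lip. I then tipped it back about that edge until it lay flush.

**Last checks:**
- **Fit:** before the last half-millimetre of press, the cover's face was parallel to the rim plane measured at the start, within about 0.2°. That was read at the +y end only; the gripper hid the other end from the depth camera.
- **Slots:** the two screw holes in the wrist camera's view and the two in the scene camera's view all show inside their slots. The wrist view has the holes up to about 1 mm off slot centre.
- **Push:** about 27 N into the face and 12 N down the slope against the lip, after allowing for the cover's weight. It stayed steady over the last second.
- **Tilt and other items:** the tuner's tilt looks unchanged. The dish, screwdriver, tape and microphone are at the same places in the picture as at the start.

**Disagreements:**
- The rim made contact about 2 mm lower than my camera estimate, which is within the calibration error. I relied on the contact force there.
- The wrist joint reached its range limit while I was hovering with the cover tilted, so the full tilt was only reached lower down.

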